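# Refit the chopper bowl and hold the torch over it

### The job

Put the steel chopper bowl back on its motor base, fully home with both pegs up through the holes in its ears (either way round), and let go of it. Then draw the torch out of its slanted holder, turn it to point straight down and hold it, lens down, above the middle of the bowl, about 5 cm above the top of the hub, so that the blades can be inspected; finish still holding it there, touching nothing with it. Leave the other things on the table where they are.

Things in the scene. Friction and masses are not known exactly. Their poses are not given: they have to be found in the camera images.
- bowl_foot (a point): Steel chopper bowl, loose, 0.35 kg, upright on the table: 120 mm diameter, rim 50 mm high, wall 4 mm. Point: centre of its underside; z up its axis, y through its two ears. Ears: plates 36 (x) by 30 (y) by 10 mm thick, level with the underside, centred at y = +76 and -76 mm, each with a 14 mm round through-hole at its centre.
- bowl_hub (a point): Where to grasp the bowl from above: point on its axis in the black round drive hub (26 mm diameter) that stands up in its middle; 76 mm above the underside, 18 mm below the hub's top, 26 mm above the rim. Axes as the bowl.
- bowl_top (a point): Centre of the top of the bowl's hub, 94 mm above the bowl's underside. Axes as the bowl.
- base_seat (a point): Grey motor base, fixed: block 140 (its x) by 200 (its y) by 50 mm high. Point: middle of its flat top, where the middle of the bowl's underside belongs; z up. Two upright steel pegs, 10 mm diameter, 22 mm tall (top 5 mm tapered), stand on the top at its y = +76 and -76 mm. The bowl fits either way round (half a turn apart) and lies flat on the top.
- holder_floor (a point): Dark steel torch holder, fixed: foot plate 150 x 84 mm with a slanted tube, 40 mm wide outside, closed below, 60 mm deep. Point: centre of the tube's inner floor, 35 mm above the table, 35 mm from the plate's middle towards its -x. Holder z is up; the tube rises from here along its +x and +z equally (45 degrees), with 2 to 3 mm play around the torch.
- torch_lens (a point): Aluminium torch, loose, 0.14 kg, 135 mm long, in the holder lens downward. Point: centre of the lens end. Its z runs along the torch from lens to tail (straight up when the lens points straight down). Head: 29 mm diameter, 62 mm long from the lens; beyond 67 mm the barrel is 23 mm in diameter to the tail.
- torch_grip (a point): Point on the torch's axis, 92 mm from the lens, in the middle of the part of the barrel that sticks out of the holder: where to grasp it. Axes as the torch.
- screwdriver: Bystander: yellow screwdriver lying on the table, 200 mm long.
- parts_tray: Bystander: black open parts tray, 90 x 130 x 28 mm.
- capacitor: Bystander: upright metal capacitor can, 38 mm diameter, 75 mm high.
- tape_roll: Bystander: black roll of tape lying flat, 60 mm diameter, 18 mm high.
- multimeter: Bystander: yellow multimeter lying on the table, 82 x 155 x 36 mm.
- mug: Bystander: white mug, 76 mm diameter, 90 mm high, handle at its +y.
- screw_jar: Bystander: glass jar, 60 mm diameter, 75 mm high.
Not all that is in view belongs to the job. Of the things shaped like the part that bears torch_lens, the aluminium one is meant.

How it is judged:
By the outcome, as a careful person would: the job done as asked, in the order asked, and still so for the second after the job is handed in, while the arm keeps its last pose, push and grip.
It also fails if it takes over 67 s, if anything falls off the work surface, if the arm or the gripper's body presses on something with over 40 N, if the wrist force passes 120 N, or if a joint passes its speed limit or range.

### The arm

A 7-joint arm with a two-finger parallel gripper is mounted at the origin on the work surface. World frame = base frame: x ahead of the robot, y to its left, z up, the work surface at z = 0. Lengths are in mm, angles in rad, forces in N, time in s.
With the tool pointing down it reaches from about 400 to 875 mm from the base axis. Payload 4.4 kg.
Tool frame: the origin (TCP) lies midway between the tips of the shut fingers; the grasp point (between the pads) lies 19 mm behind it; z points along the fingers, y is the line along which they close (so a half turn about z gives the same grasp; the last joint's range is limited). The gripper opens to 85 mm and grips with 20 to 120 N. Pads are 22 mm wide; open, the fingers measure 114 mm over their backs; the gripper's body (76 mm by 85 mm) begins 54 mm behind the grasp point. The pads swing forward as they close: fully open they stand 13 mm farther back than shut.
Start: joints at [-1.232, 0.628, 0.038, 1.517, -0.027, 0.996, -0.02], TCP at [255.971, 597.492, 231.313] pointing down, gripper open.
Joint ranges: [-3.06, 3.06], [-0.37, 2.12], [-1.25, 1.32], [0.18, 2.47], [-1.1, 4.24], [0.23, 1.98], [-2.94, 2.94]. Speed limits (rad/s): [2.57, 2.57, 3.14, 3.14, 3.14, 3.14, 3.14].

### API

Orientations are given as [roll, pitch, yaw] about the fixed x, y, z axes, in that order (R = Rz(yaw) Ry(pitch) Rx(roll)).
In Python, from cell import telemetry, eyes, ctrl, finder gives the robot as it stands.
- The arm moves only by the tool move_arm, never from a script. Its argument "steps" is a list of rows, each a list of 7 numbers: the turn, a rotation vector about the world's x, y, z in degrees, then the shift along the world's x, y, z in m, then the finger opening in m, from 0 to 0.0854. A call has 1 to 5 rows; each row shifts and turns the commanded pose from where the row before left it; what a row does not reach is not made up. A row lasts 1/10 s, in which the tool goes at most 50 mm and 8.59 degrees, less where a joint would pass 70% of its speed; a pose out of reach is approached as far as the arm can. A call with a gripper value outside its range is refused whole. The fingers move at their own pace and stop on an object; the grip force is fixed at half the most. Time passes only in rows, so rows that do not move let the fingers close. It gives the time, the measured TCP pose, the force, the opening and the grip force at its end, in the units of the state.
- telemetry.read_state(): the state, without advancing time (a new reading comes with each control period).
- eyes.get_image(name): name is "side" or "top"; returns (picture, depth): 420x560x3 uint8, blue, green, red; 420x560 float32, mm along the optical axis (not along the pixel's ray), 0 where there is no reading.
- eyes.calibration(name): a dict with "fx", "fy", "cx", "cy" (pixels), "distortion" ([k1, k2, p1, p2, k3] as OpenCV has them; the pictures are not rectified), "position" and "attitude" of the camera in the world. Camera axes: x right, y down, z forward; pixel columns grow to the right and rows downward; lengths in mm; the calibration is good to about 2 mm. A picture is of the moment at which its call begins. calibration takes no time and is no camera call.
- ctrl.finish_job(): hands the job in; it is judged then, once.
Trained networks look in the newest picture that a camera, given by its name, has taken for a name from the list of things; names that differ only in an ending like _2 or _b are one class to them, and where a whole thing is asked for, a point or a joint stands for the part that bears it (a point fixed in the world has none). Each returns a list of dicts, best first, with "confidence" (0 to 1); they miss things now and then, are a little off and sometimes report something else, mostly with a low value. They report only what shows in the picture. A call takes as long as a camera call. They do not tell look-alikes from the thing itself.
- finder.boxes_of(camera, name): "location" ([x, y, z] in mm, in the coordinates of the camera as it stood for that picture, good to about 4 mm: the middle of the surface that is visible of it).
- finder.cut_out(camera, name): "mask" (420x560 bool, what is visible of it).
- finder.pinpoint(camera, name): "location" ([x, y, z] in mm, in the coordinates of the camera as it stood for that picture, good to about 4 mm: a listed point, or the origin of a listed thing).
The state is a dict: "clock": time; "qpos": joint angles; "qd": joint speeds; "tau": joint torques, N m; "eef_pos": TCP position; "tool_rot": TCP orientation; "force": force on the tool from outside, world axes, zero at the start; "torque": the same for the moment, N m; "width": finger opening in mm; "gripper_force": force on a finger pad.
Only numpy, scipy, OpenCV 4.12 (cv2) and the standard library are available. Lean on these libraries where they do the work, as an engineer would, in place of code of your own. Each camera call takes 0.05 s, during which the arm holds its last target. There are 200 camera calls.

## Working session

There is one attempt and no reset: what is moved stays moved. The work goes in short steps, Python scripts to look and compute and a tool call to move; the robot and the scene stay as the last step left them, time stands still between calls to the robot, and variables do not carry over. Pictures are saved under pics/ and viewed, at most 10 in all, crops included, and the job is handed in when it is done.

Besides the shell and the picture viewer there is one more tool, called after ">>>" as name([rows], argument=value, ...), one row to a line, values as JSON. move_arm: Moves the arm, as the interface text tells. Its arguments: {"type":"object","properties":{"steps":{"type":"array"}},"required":["steps"]}

```bash
ls; mkdir -p pics
cat > h.py <<'E'
import numpy as np, cv2
from scipy.spatial.transform import Rotation as R
from cell import telemetry, eyes, ctrl, finder
def cal(n):
    c=eyes.calibration(n); K=np.array([[c['fx'],0,c['cx']],[0,c['fy'],c['cy']],[0,0,1.]])
    a=np.array(c['attitude'],float)
    Rm=a if a.shape==(3,3) else R.from_euler('xyz',a).as_matrix()
    return K,np.array(c['distortion'],float),np.array(c['position'],float),Rm
def c2w(n,p):
    K,d,t,Rm=cal(n); return np.asarray(p)@Rm.T+t
def cloud(n,depth,mask):
    K,d,t,Rm=cal(n); v,u=np.nonzero(mask&(depth>0)); z=depth[v,u]
    q=cv2.undistortPoints(np.stack([u,v],1).astype(float)[:,None],K,d)[:,0]
    return np.c_[q*z[:,None],z]@Rm.T+t
def w2p(n,p):
    K,d,t,Rm=cal(n); return cv2.projectPoints((np.atleast_2d(p)-t)@Rm,np.zeros(3),np.zeros(3),K,d)[0][:,0]
E
python3 - <<'E'
from h import *
print(telemetry.read_state()); 
ims=[]
for n in("side","top"):
    print(n,eyes.calibration(n))
    im,d=eyes.get_image(n); ims.append(im); cv2.imwrite(f'pics/{n}0.png',im); np.save(f'{n}0.npy',d)
    for k in("bowl_foot","bowl_hub","bowl_top","base_seat","holder_floor","torch_lens","torch_grip"):
        r=finder.pinpoint(n,k)
        for x in r[:3]:
            w=c2w(n,x['location']); print(n,k,round(x['confidence'],2),w.round(0),w2p(n,w).round(0)[0])
E
```

```text
pics
{'clock': 0.0, 'qpos': array([-1.23180232,  0.62932813,  0.03842686,  1.51839571, -0.0269985 ,
        0.99627468, -0.01999601]), 'qd': array([-0.00041384,  0.00127375,  0.00154497,  0.00032867, -0.00032641,
        0.00052035,  0.0010412 ]), 'tau': array([ 6.63680567e-04, -5.63413382e+01,  1.22586530e+00, -1.93443739e+01,
        1.08941988e-02,  1.07522705e-02, -1.40969971e-05]), 'eef_pos': array([255.70678533, 596.90396485, 230.391608  ]), 'tool_rot': array([-3.13970439e+00,  1.68446324e-05,  2.73681505e+00]), 'force': array([-0.4399283 , -0.14502497,  0.33649351]), 'torque': array([ 0.05908732,  0.01871563, -0.01093142]), 'gripper_force': 0.0, 'width': 85.45104528208243}
side {'fx': 398.96283697867824, 'fy': 398.96283697867824, 'cx': 284.0851001770476, 'cy': 213.5878736704474, 'distortion': array([0.0397489, 0.       , 0.       , 0.       , 0.       ]), 'position': array([459.06579203, 715.3909996 , 768.04474492]), 'attitude': array([-2.27849083,  0.00707464, -3.035128  ])}
side bowl_foot 0.89 [547. 308.  -2.] [265. 369.]
side bowl_hub 0.82 [545. 300.  76.] [265. 345.]
side 
[... 736 characters left out ...]
,  -90.83953347, 1453.16454344]), 'attitude': array([-3.03566719,  0.01210068, -1.56863412])}
top bowl_foot 0.79 [544. 307.  -2.] [164. 213.]
top bowl_foot 0.64 [542. 310.  78.] [157. 211.]
top bowl_hub 0.8 [546. 305.  77.] [158. 210.]
top bowl_top 0.57 [543. 305.  97.] [157. 210.]
top holder_floor 0.65 [ 451. -267.   29.] [337. 241.]
top holder_floor 0.42 [ 689. -377.    1.] [368. 170.]
top holder_floor 0.38 [545. 306.  -1.] [165. 213.]
top torch_lens 0.86 [ 329. -290.   19.] [344. 279.]
top torch_lens 0.78 [ 523. -380.   16.] [371. 219.]
top torch_grip 0.9 [ 255. -239.   12.] [328. 301.]
top torch_grip 0.66 [ 551. -471.    9.] [397. 211.]
top torch_grip 0.56 [ 512. -283.   99.] [345. 220.]
```

Run:
```python
import cv2
a=cv2.imread('pics/top0.png'); cv2.imwrite('pics/top_v.png',cv2.resize(a,(800,600)))
b=cv2.imread('pics/side0.png'); cv2.imwrite('pics/side_v.png',cv2.resize(b,(800,600)))
```

```text
(no output)
```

View pics/top_v.png

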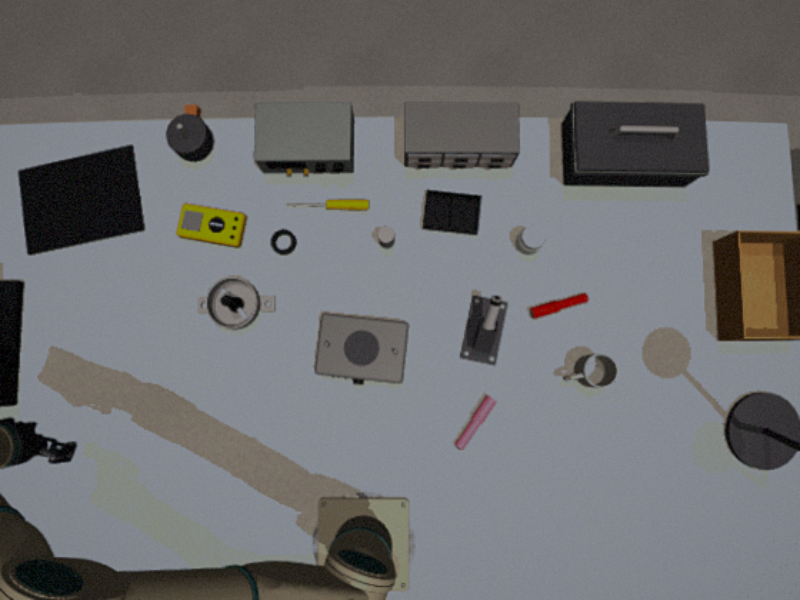

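View pics/side_v.png

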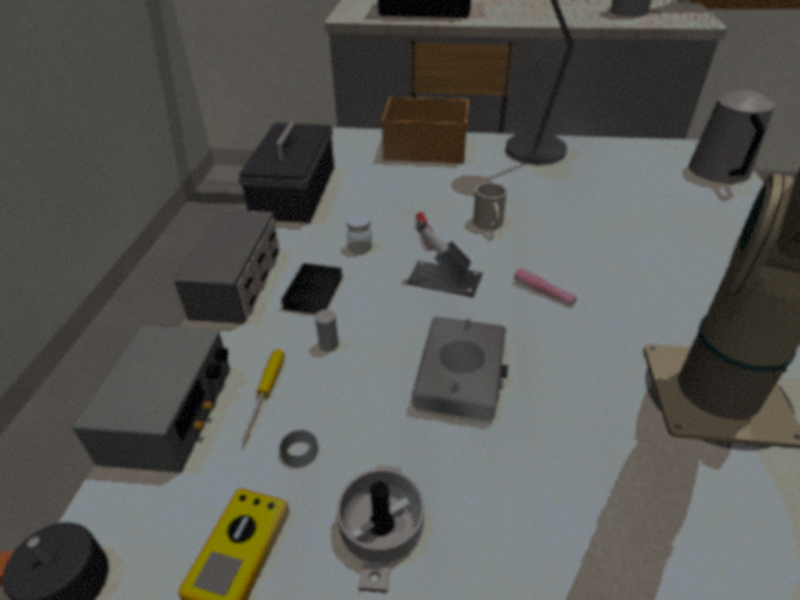

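Three torch-like things (in the 800x600 top view): red lying at (559,306), pink lying at (475,421), and the aluminium/silver one in the slanted holder at (492,312). The holder one fits the description; I'll confirm it in the crop. The bowl is at (234,302) with ears at left and right, and the base is at (361,348) with pegs at (327,343) and (395,351).

Run:
```python
from h import *
from scipy.optimize import least_squares
im=cv2.imread('pics/top0.png'); d=np.load('top0.npy'); ims=cv2.imread('pics/side0.png'); ds=np.load('side0.npy')
full=np.ones(d.shape,bool)
def sel(P,c,r,z0,z1): 
    m=(np.hypot(P[:,0]-c[0],P[:,1]-c[1])<r)&(P[:,2]>z0)&(P[:,2]<z1); return P[m]
for n,dd in(("top",d),("side",ds)):
    P=cloud(n,dd,full); 
    t=P[(abs(P[:,2])<15)&(P[:,0]>300)&(P[:,0]<650)&(abs(P[:,1])<200)]; print(n,"table z",np.median(t[:,2]))
    q=sel(P,(545,306),75,44,56)
    f=least_squares(lambda p:np.hypot(q[:,0]-p[0],q[:,1]-p[1])-p[2],[545,306,58],loss='soft_l1').x; print("bowl rim",f.round(1),len(q))
    h=sel(P,(545,306),30,80,110); print("hub",np.median(h,0).round(1),len(h))
    e=sel(P,f[:2],95,6,15); e=e[np.hypot(*(e[:,:2]-f[:2]).T)>64]
    for s in(1,-1):
        k=e[(e[:,1]-f[1])*s>40]; 
        if len(k)>5: print("ear",s,k.mean(0).round(1),len(k))
    b=sel(P,(445,4),130,45,57)
    if len(b)>50: print("base rect",cv2.minAreaRect(b[:,:2].astype(np.float32)),b.mean(0).round(1),len(b))
    for s in(1,-1):
        k=sel(P,(445,4+76*s),30,60,80); print("peg",k.mean(0).round(1) if len(k) else 0,len(k))
for n in('top','side'):
    for k in('bowl_foot','base_seat','holder_floor','torch_grip'):
        try:
            for x in finder.cut_out(n,k)[:3]:
                M=x['mask']; v,u=np.nonzero(M); print(n,k,round(x['confidence'],2),M.sum(),u.mean().round(),v.mean().round())
        except Exception as ex: print(n,k,ex)
a=cv2.resize(im[190:270,300:420],(480,320),interpolation=cv2.INTER_CUBIC)
b=cv2.resize(ims[130:220,270:390],(480,360),interpolation=cv2.INTER_CUBIC)
c=cv2.resize(im[180:245,130:200],(320,297),interpolation=cv2.INTER_CUBIC)
e=cv2.resize(im[210:280,210:295],(320,263),interpolation=cv2.INTER_CUBIC)
o=np.zeros((600,800,3),np.uint8);o[:280,:480]=a[:280];o[280:600,:480]=b[:320];o[:297,480:]=c;o[300:563,480:]=e
cv2.imwrite('pics/crop1.png',o)
```

```text
top table z -1.0222692201668906
bowl rim [543.3 303.1  57.1] 168
hub [543.6 299.7  92.5] 58
ear 1 [541.3 384.4  10. ] 44
ear -1 [543.4 227.3   9.5] 65
base rect ((434.8408508300781, 5.318809509277344), (199.1063690185547, 149.90049743652344), 84.16498565673828) [440.    4.9  49.4] 2360
peg [448.5  79.9  67.5] 9
peg [432.6 -70.6  71.1] 7
side table z -1.179910316473638
bowl rim [543.6 304.9  57.8] 515
hub [542.8 309.2  90.9] 178
ear 1 [542.7 382.6   8.4] 240
ear -1 [544.1 215.6   9.2] 44
base rect ((441.43682861328125, 7.9163818359375), (198.78970336914062, 137.45394897460938), 84.13419342041016) [440.9  16.4  48.7] 3027
peg [448.4  84.2  66.9] 18
peg [433.2 -67.   65.6] 16
top bowl_foot 0.82 1292 164.0 212.0
top base_seat 0.72 2687 253.0 244.0
top holder_floor 0.95 974 337.0 233.0
top torch_grip 0.92 301 333.0 294.0
top torch_grip 0.84 316 389.0 214.0
top torch_grip 0.75 191 345.0 219.0
side bowl_foot 0.97 3845 266.0 365.0
side base_seat 0.8 3741 323.0 258.0
side torch_grip 0.83 360 380.0 200.0
side torch_grip 0.49 190 302.0 167.0
side torch_grip 0.41 27 295.0 154.0
```

View pics/crop1.png

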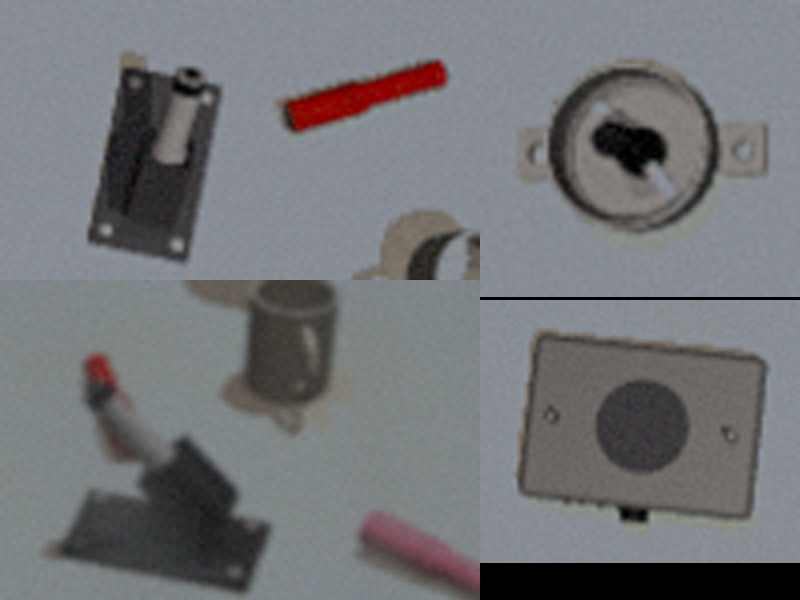

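The crop confirms that the silver (aluminium) torch with its black tail is the one in the slanted holder, crop px (175,120) top and (130,420) side. The red and pink ones lie on the table. The bowl is at about (543.4, 304), yaw +0.7°. The base is at about (440.6, 6.5), yaw -6.0°. I'll go to the hub.

>>> move_arm([
  [0,0,0,0.0288,-0.0293,0,0.06],
  [0,0,0,0.0288,-0.0293,0,0.06],
  [0,0,0,0.0288,-0.0293,0,0.06],
  [0,0,0,0.0288,-0.0293,0,0.06],
  [0,0,0,0.0288,-0.0293,0,0.06],
])

```text
clock: 1.7
eef_pos: [401.0, 449.8, 231.5]
tool_rot: [3.141, 0.0, 2.737]
force: [-0.4, 0.0, -0.3]
width: 60.1
gripper_force: 0.0
```

>>> move_arm([
  [0,0,0,0.0288,-0.0293,0,0.06],
  [0,0,0,0.0288,-0.0293,0,0.06],
  [0,0,0,0.0288,-0.0293,0,0.06],
  [0,0,0,0.0288,-0.0293,0,0.06],
  [0,0,0,0.0288,-0.0293,0,0.06],
])

```text
clock: 2.2
eef_pos: [545.0, 303.2, 231.5]
tool_rot: [3.141, 0.0, 2.737]
force: [0.4, 0.9, -1.0]
width: 60.2
gripper_force: 0.0
```

>>> move_arm([
  [0,0,0,0,0,-0.03,0.06],
  [0,0,0,0,0,-0.03,0.06],
  [0,0,0,0,0,-0.02,0.06],
  [0,0,0,0,0,0,0.06],
  [0,0,0,0,0,0,0.06],
])

```text
clock: 2.7
eef_pos: [544.2, 304.7, 151.6]
tool_rot: [3.141, 0.0, 2.737]
force: [-0.6, 0.7, -0.2]
width: 59.7
gripper_force: 0.0
```

>>> move_arm([
  [0,0,0,0,0,-0.04,0.06],
  [0,0,0,0,0,-0.03,0.06],
  [0,0,0,0,0,-0.023,0.06],
  [0,0,0,0,0,0,0.06],
  [0,0,0,0,0,0,0.02],
])

```text
clock: 3.2
eef_pos: [545.0, 305.2, 59.8]
tool_rot: [3.14, 0.001, 2.737]
force: [0.7, -0.1, -0.2]
width: 46.5
gripper_force: 0.0
```

>>> move_arm([
  [0,0,0,0,0,0,0.0],
  [0,0,0,0,0,0,0.0],
  [0,0,0,0,0,0,0.0],
  [0,0,0,0,0,0,0.0],
  [0,0,0,0,0,0,0.0],
])

```text
clock: 3.7
eef_pos: [545.2, 304.7, 60.8]
tool_rot: [3.139, 0.002, 2.737]
force: [-0.7, -0.6, 5.0]
width: 23.8
gripper_force: 58.8
```

>>> move_arm([
  [0,0,0,0,0,0.015,0.0],
  [0,0,0,0,0,0.03,0.0],
  [0,0,0,0,0,0.035,0.0],
  [0,0,0,0,0,0.03,0.0],
  [0,0,0,0,0,0,0.0],
])

```text
clock: 4.2
eef_pos: [547.1, 306.4, 174.5]
tool_rot: [3.133, 0.006, 2.737]
force: [1.3, -0.3, -3.1]
width: 24.5
gripper_force: 59.5
```

>>> move_arm([
  [0,0,-0.67,-0.005,-0.015,0,0.0],
  [0,0,-0.67,-0.0103,-0.03,0,0.0],
  [0,0,-0.67,-0.0103,-0.03,0,0.0],
  [0,0,-0.67,-0.0103,-0.03,0,0.0],
  [0,0,-0.67,-0.0103,-0.03,0,0.0],
])

```text
clock: 4.7
eef_pos: [496.7, 168.3, 168.3]
tool_rot: [-3.141, -0.0, 2.678]
force: [0.8, -0.2, -3.3]
width: 24.3
gripper_force: 59.5
```

>>> move_arm([
  [0,0,-0.67,-0.0103,-0.03,0,0.0],
  [0,0,-0.67,-0.0103,-0.03,0,0.0],
  [0,0,-0.67,-0.0103,-0.03,0,0.0],
  [0,0,-0.67,-0.0103,-0.03,0,0.0],
  [0,0,-0.67,-0.0103,-0.03,0,0.0],
])

```text
clock: 5.2
eef_pos: [445.4, 18.4, 168.5]
tool_rot: [3.142, -0.0, 2.62]
force: [1.1, -0.7, -2.9]
width: 24.3
gripper_force: 59.5
```

>>> move_arm([
  [0,0,0,-0.0051,-0.0125,-0.01,0.0],
  [0,0,0,0,0,-0.015,0.0],
  [0,0,0,0,0,0,0.0],
  [0,0,0,0,0,0,0.0],
  [0,0,0,0,0,0,0.0],
])

```text
clock: 5.7
eef_pos: [441.7, 7.5, 143.8]
tool_rot: [3.141, 0.001, 2.621]
force: [0.7, -0.0, -3.9]
width: 24.1
gripper_force: 59.6
```

Run:
```python
from h import *
s=telemetry.read_state(); print(s['eef_pos'],s['tool_rot'],s['force'],s['width'])
from scipy.optimize import least_squares
for n in('top','side'):
    im,d=eyes.get_image(n); cv2.imwrite(f'pics/{n}1.png',im); np.save(f'{n}1.npy',d)
    P=cloud(n,d,np.ones(d.shape,bool))
    zf=s['eef_pos'][2]-60
    r=np.hypot(P[:,0]-441,P[:,1]-6)
    q=P[(r<70)&(r>40)&(abs(P[:,2]-zf-50)<7)]
    f=least_squares(lambda p:np.hypot(q[:,0]-p[0],q[:,1]-p[1])-p[2],[441,6,58],loss='soft_l1').x
    print(n,'rim',f.round(1),len(q),'rimz',np.median(q[:,2]).round(1))
    for sg in(1,-1):
        k=P[(r<105)&(r>64)&(abs(P[:,2]-zf-9)<8)&((P[:,1]-6)*sg>30)]
        print('ear',sg,k.mean(0).round(1) if len(k) else 0,len(k))
    for k in('bowl_foot','base_seat'):
        for x in finder.pinpoint(n,k)[:2]: print(n,k,round(x['confidence'],2),c2w(n,x['location']).round(1))
a=cv2.imread('pics/side1.png')[190:310,240:400]; cv2.imwrite('pics/side1c.png',cv2.resize(a,(800,600),interpolation=cv2.INTER_CUBIC))
```

```text
[441.72767586   7.52276033 143.84267779] [3.14078776e+00 7.93176922e-04 2.62076522e+00] [ 0.74548902 -0.04340013 -3.9210952 ] 24.073779929627833
top rim [440.5   8.5  58.3] 44 rimz 131.7
ear 1 0 0
ear -1 [432.7 -69.6  92.1] 79
top bowl_foot 0.53 [442.3  11.6  82.7]
side rim [440.5  10.9  57.6] 247 rimz 130.6
ear 1 [447.6  86.9  91.1] 183
ear -1 0 0
side bowl_foot 0.96 [446.3  10.9  81.3]
side base_seat 0.57 [445.8   3.7  50.8]
side base_seat 0.16 [442.8  13.1  82.9]
```

View pics/side1c.png

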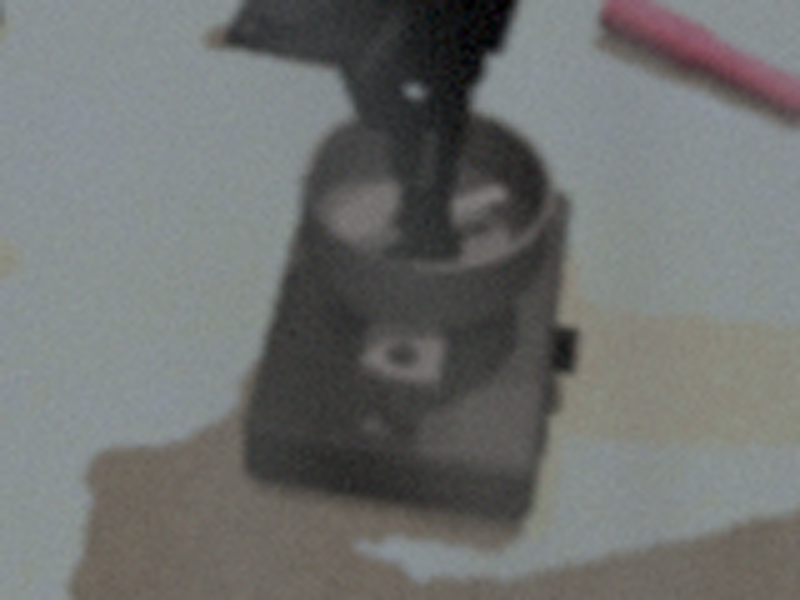

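The side view shows the +y ear hole at crop (402,355), with the +y peg just below and in front at (372,424). I'll compare hole and peg pixels in the same camera.

Run:
```python
from h import *
T=[('side0',(441+8,6+76,70)),('side0',(433,-70,70)),('top0',(449,81,71)),('top0',(433,-70,71)),('side1',(449,83,93)),('top1',(433,-69,93))]
o=np.zeros((540,780,3),np.uint8)
for i,(f,w) in enumerate(T):
    im=cv2.imread(f'pics/{f}.png'); u,v=w2p(f[:-1],w)[0]; u0,v0=int(u)-12,int(v)-12
    c=cv2.resize(im[v0:v0+25,u0:u0+25],(250,250),interpolation=cv2.INTER_CUBIC)
    c=cv2.normalize(c,None,0,255,cv2.NORM_MINMAX)
    y,x=(i//3)*270,(i%3)*260; o[y:y+250,x:x+250]=c
    print(f,(u.round(1),v.round(1)),'origin',u0,v0)
cv2.imwrite('pics/mont.png',o)
```

```text
side0 (np.float64(319.4), np.float64(265.6)) origin 307 253
side0 (np.float64(327.8), np.float64(222.7)) origin 315 210
top0 (np.float64(228.2), np.float64(240.7)) origin 216 228
top0 (np.float64(276.1), np.float64(245.9)) origin 264 233
side1 (np.float64(319.8), np.float64(259.1)) origin 307 247
top1 (np.float64(275.7), np.float64(245.6)) origin 263 233
```

View pics/mont.png

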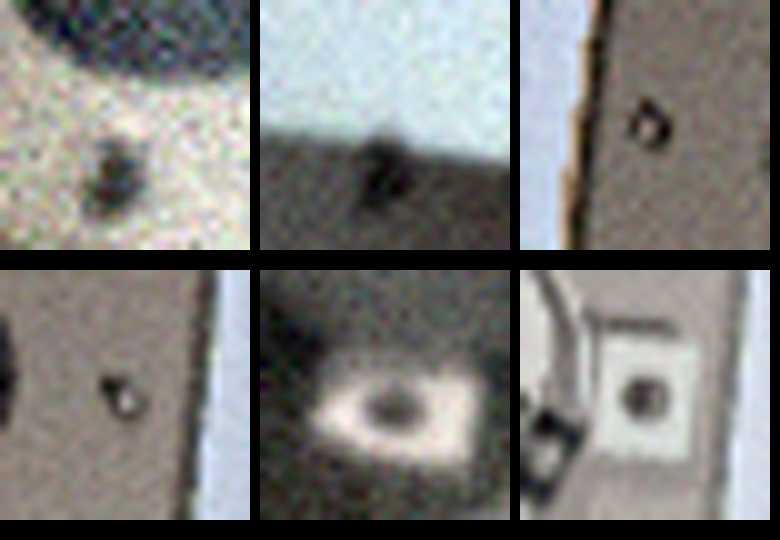

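Run:
```python
from h import *
def at(n,u,v,z):
    K,d,t,Rm=cal(n); q=cv2.undistortPoints(np.array([[[u,v]]],float),K,d)[0,0]; r=Rm@np.r_[q,1]; return (t+r*(z-t[2])/r[2]).round(1)
print('side peg+ top',at('side',318.7,267.9,70),'base',at('side',317.3,274.5,50),'peg- top',at('side',327,224.2,70),'base',at('side',325.7,230.3,50))
print('top peg+',at('top',228.3,240,62),'peg-',at('top',275.5,245,62))
print('side hole+',at('side',319.7,260,92.5),'top hole-',at('top',275,245.2,92.5))
```

```text
side peg+ top [450.2  89.3  70. ] base [452.4  92.2  50. ] peg- top [434.9 -64.1  70. ] base [437. -62.  50.]
top peg+ [451.5  81.8  62. ] peg- [436. -68.  62.]
side hole+ [449.2  85.2  92.5] top hole- [434.4 -67.   92.5]
```

>>> move_arm([
  [0,0,0,0.0007,-0.001,-0.004,0.0],
  [0,0,0,0,0,-0.004,0.0],
  [0,0,0,0,0,-0.003,0.0],
  [0,0,0,0,0,-0.003,0.0],
  [0,0,0,0,0,0,0.0],
])

```text
clock: 6.5
eef_pos: [441.5, 6.0, 128.8]
tool_rot: [-3.141, -0.001, 2.62]
force: [-0.1, -0.3, -2.7]
width: 24.5
gripper_force: 59.6
```

>>> move_arm([
  [0,0,0,0,0,-0.002,0.0],
  [0,0,0,0,0,-0.001,0.0],
  [0,0,0,0,0,0,0.0],
  [0,0,0,0,0,0,0.0],
  [0,0,0,0,0,0,0.0],
])

```text
clock: 7.0
eef_pos: [441.9, 5.9, 126.4]
tool_rot: [3.142, 0.0, 2.62]
force: [-0.1, -0.4, -3.7]
width: 24.3
gripper_force: 59.6
```

>>> move_arm([
  [0,0,0,0,0,-0.003,0.0],
  [0,0,0,0,0,-0.003,0.0],
  [0,0,0,0,0,-0.003,0.0],
  [0,0,0,0,0,0,0.0],
  [0,0,0,0,0,0,0.0],
])

```text
clock: 7.5
eef_pos: [441.7, 5.9, 117.1]
tool_rot: [-3.141, -0.0, 2.62]
force: [0.9, -0.6, -3.3]
width: 24.8
gripper_force: 59.5
```

>>> move_arm([
  [0,0,0,0,0,-0.003,0.0],
  [0,0,0,0,0,-0.002,0.0],
  [0,0,0,0,0,-0.002,0.0],
  [0,0,0,0,0,0,0.0],
  [0,0,0,0,0,0,0.0],
])

```text
clock: 8.0
eef_pos: [441.9, 5.9, 110.7]
tool_rot: [3.141, 0.0, 2.62]
force: [-0.7, -0.4, 4.8]
width: 24.3
gripper_force: 60.4
```

Height and force match a seated bowl. I'll release it, rise and look.

>>> move_arm([
  [0,0,0,0,0,0,0.04],
  [0,0,0,0,0,0,0.06],
  [0,0,0,0,0,0,0.06],
  [0,0,0,0,0,0.01,0.06],
  [0,0,0,0,0,0.02,0.06],
])

```text
clock: 8.5
eef_pos: [440.8, 6.0, 140.1]
tool_rot: [-3.14, -0.003, 2.62]
force: [0.2, -0.3, 1.0]
width: 59.6
gripper_force: 0.0
```

>>> move_arm([
  [0,0,0,0,0,0.035,0.06],
  [0,0,0,0,0,0.04,0.06],
  [0,0,0,0,0,0.04,0.06],
  [0,0,0,-0.01,-0.03,0.03,0.06],
  [0,0,0,-0.01,-0.04,0,0.06],
])

```text
clock: 9.0
eef_pos: [424.6, -63.3, 289.8]
tool_rot: [3.137, 0.008, 2.625]
force: [0.5, -1.5, -1.0]
width: 59.9
gripper_force: 0.0
```

>>> move_arm([
  [0,0,0,0,-0.04,0,0.06],
  [0,0,0,0,-0.04,0,0.06],
  [0,0,0,0,-0.03,0,0.06],
  [0,0,0,0,0,0,0.06],
  [0,0,0,0,0,0,0.06],
])

```text
clock: 9.5
eef_pos: [421.5, -174.1, 285.7]
tool_rot: [3.141, -0.0, 2.618]
force: [0.1, 0.3, 0.1]
width: 59.7
gripper_force: 0.0
```

Run:
```python
from h import *
s=telemetry.read_state(); print(s['eef_pos'],s['tool_rot'],s['qpos'].round(2))
from scipy.optimize import least_squares
o=np.zeros((600,800,3),np.uint8)
for i,n in enumerate(('top','side')):
    im,d=eyes.get_image(n); cv2.imwrite(f'pics/{n}2.png',im); np.save(f'{n}2.npy',d)
    P=cloud(n,d,np.ones(d.shape,bool)); r=np.hypot(P[:,0]-441,P[:,1]-6)
    q=P[(r<75)&(r>45)&(abs(P[:,2]-100)<7)]
    f=least_squares(lambda p:np.hypot(q[:,0]-p[0],q[:,1]-p[1])-p[2],[441,6,58],loss='soft_l1').x
    rz=[np.median(q[(q[:,1]-6)*sg>40][:,2]).round(1) for sg in(1,-1)]
    rx=[np.median(q[(q[:,0]-441)*sg>40][:,2]).round(1) for sg in(1,-1)]
    print(n,'rim',f.round(1),len(q),rz,rx)
    u,v=w2p(n,(441,6,70))[0].astype(int)
    c=im[v-30:v+30,u-26:u+27] if n=='top' else im[v-45:v+45,u-40:u+40]
    o[:600,400*i:400*i+400]=cv2.resize(c,(400,600 if 0 else 450),interpolation=cv2.INTER_CUBIC) if 0 else cv2.copyMakeBorder(cv2.resize(c,(400,450),interpolation=cv2.INTER_CUBIC),0,150,0,0,cv2.BORDER_CONSTANT)
    # torch
    for k in('torch_lens','torch_grip','holder_floor'):
        for x in finder.pinpoint(n,k)[:4]: print(n,k,round(x['confidence'],2),c2w(n,x['location']).round(0))
    for j,x in enumerate(finder.cut_out(n,'torch_grip')[:4]):
        Q=cloud(n,d,x['mask']); 
        if np.median(Q[:,2])>30:
            Q=Q[(Q[:,2]>60)&(Q[:,2]<150)]; m=Q.mean(0); U,S,V=np.linalg.svd(Q-m); print('torch mask',len(Q),m.round(1),'dir',(V[0]*np.sign(V[0,2])).round(3),'z',Q[:,2].min().round(),Q[:,2].max().round())
cv2.imwrite('pics/seat.png',o)
```

```text
[ 421.51369559 -174.05103108  285.65404552] [ 3.14113919e+00 -2.78603765e-04  2.61829705e+00] [ 0.22  0.28  0.14  1.96 -0.05  0.9   1.44]
top rim [440.6   6.5  57.9] 157 [np.float64(99.8), np.float64(99.3)] [np.float64(97.5), np.float64(98.2)]
top torch_lens 0.76 [ 521. -384.   16.]
top torch_lens 0.53 [ 330. -289.   18.]
top torch_grip 0.82 [ 552. -471.    9.]
top torch_grip 0.66 [ 253. -237.   11.]
top torch_grip 0.55 [ 511. -284.  100.]
top torch_grip 0.52 [691. -45.  -3.]
side rim [441.1   9.2  57.7] 292 [np.float64(96.9), np.float64(97.2)] [np.float64(97.8), np.float64(97.5)]
side torch_lens 0.65 [ 517. -385.   13.]
side torch_grip 0.65 [ 258. -238.    9.]
side torch_grip 0.58 [ 517. -279.   99.]
side torch_grip 0.43 [ 550. -471.    8.]
side holder_floor 0.71 [ 451. -265.   34.]
side holder_floor 0.65 [ 693. -382.   -5.]
torch mask 218 [ 516.3 -273.2  106.5] dir [ 0.703 -0.182  0.687] z 68.0 138.0
```

View pics/seat.png

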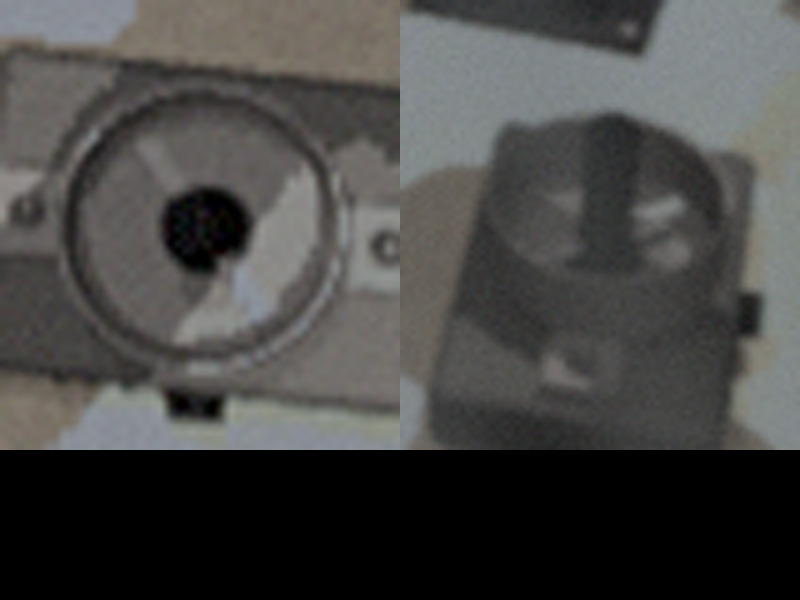

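Bowl is seated: the rim is level at z≈98 and a peg shows inside both ear holes (crop px (25,208) and (388,243)), with the bowl centre over the base. Next the torch: I'll grasp it coaxially, with the tool along the torch axis. The approach tilts the tool 45°.

>>> move_arm([
  [0,0,6,0.0183,-0.0126,0,0.06],
  [0,0,6,0.0183,-0.0126,0,0.06],
  [0,0,6,0.0183,-0.0126,0,0.06],
  [1.56,7.33,0,0.0183,-0.0126,0,0.06],
  [1.56,7.33,0,0.0183,-0.0126,0,0.06],
])

```text
clock: 10.5
eef_pos: [513.3, -237.6, 286.7]
tool_rot: [3.141, -0.265, 2.933]
force: [0.6, -0.9, 0.7]
width: 60.0
gripper_force: 0.0
```

>>> move_arm([
  [1.56,7.33,0,0.0183,-0.0126,-0.019,0.06],
  [1.56,7.33,0,0.0183,-0.0126,-0.019,0.06],
  [1.56,7.33,0,0.0183,-0.0126,-0.019,0.06],
  [1.56,7.33,0,0.0183,-0.0126,-0.019,0.06],
  [0,0,0,0.0183,-0.0126,-0.017,0.06],
])

```text
clock: 11.0
eef_pos: [591.7, -295.4, 198.7]
tool_rot: [-3.125, -0.692, 2.917]
force: [-12.3, 9.6, 15.9]
width: 60.3
gripper_force: 0.0
```

>>> move_arm([
  [0,0,0,0,0,0,0.06],
  [0,0,0,0,0,0,0.06],
])

```text
clock: 11.2
eef_pos: [591.6, -293.8, 200.5]
tool_rot: [-3.137, -0.688, 2.924]
force: [0.3, 0.7, 1.0]
width: 59.9
gripper_force: 0.0
```

Run:
```python
from h import *
s=telemetry.read_state(); print(s['qpos'].round(2)); M=R.from_euler('xyz',s['tool_rot']).as_matrix(); print('z',M[:,2].round(3),'y',M[:,1].round(3))
# holder azimuth from plate corners in first top picture (crop px /4 + origin)
K,d,t,Rm=cal('top')
def at(u,v,z):
    q=cv2.undistortPoints(np.array([[[u,v]]],float),K,d)[0,0]; r=Rm@np.r_[q,1]; return t+r*(z-t[2])/r[2]
A=[at(300+x/4,190+y/4,4) for x,y in((122,67),(90,240),(220,85),(188,262))]
for a,b in((A[0],A[1]),(A[2],A[3])): print(np.degrees(np.arctan2(*(a-b)[[1,0]])).round(1))
# silver torch barrel, both clouds
for n in('top','side'):
    P=cloud(n,np.load(n+'0.npy'),np.ones((420,560),bool))
    Q=P[(np.hypot(P[:,0]-525,P[:,1]+284)<40)&(P[:,2]>85)&(P[:,2]<150)]
    for z in(95,105,115,125): 
        k=Q[abs(Q[:,2]-z)<5]; print(n,z,k.mean(0).round(1) if len(k) else 0,len(k))
```

```text
[ 0.28  1.15  0.31  0.7  -0.1   1.98  1.86]
z [-0.621  0.132 -0.772] y [ 0.213  0.977 -0.004]
-11.0
-11.1
top 95 [ 498.5 -276.5   95.1] 29
top 105 [ 509.3 -279.2  104.6] 20
top 115 [ 518.3 -280.9  114.7] 32
top 125 [ 531.1 -284.3  125.3] 34
side 95 [ 506.3 -271.7   95.2] 36
side 105 [ 514.4 -273.5  104.8] 32
side 115 [ 524.4 -275.7  114.8] 41
side 125 [ 535.9 -277.7  125.2] 39
```

>>> move_arm([
  [0,0,0,-0.0176,0.0031,-0.0231,0.06],
  [0,0,0,-0.0176,0.0031,-0.0231,0.06],
  [0,0,0,-0.0176,0.0031,-0.0231,0.06],
  [0,0,0,-0.015,0.0028,-0.0195,0.06],
  [0,0,0,0,0,0,0.06],
])

```text
clock: 11.7
eef_pos: [521.8, -280.2, 113.6]
tool_rot: [-3.139, -0.689, 2.925]
force: [-0.5, -0.1, -0.1]
width: 60.1
gripper_force: 0.0
```

Run:
```python
from h import *
s=telemetry.read_state(); print(s['eef_pos'].round(1),s['force'].round(1),s['qpos'].round(2)); M=R.from_euler('xyz',s['tool_rot']).as_matrix(); print('z',M[:,2].round(3),'y',M[:,1].round(3))
o=np.zeros((400,800,3),np.uint8)
for i,n in enumerate(('top','side')):
    im,d=eyes.get_image(n); u,v=w2p(n,(520,-282,105))[0].astype(int)
    o[:,400*i:400*i+400]=cv2.resize(im[v-35:v+35,u-35:u+35],(400,400),interpolation=cv2.INTER_CUBIC)
cv2.imwrite('pics/grip.png',cv2.convertScaleAbs(o,alpha=1.3))
```

```text
[ 521.8 -280.2  113.6] [-0.5 -0.1 -0.1] [ 0.26  1.1   0.3   1.1  -0.09  1.64  1.87]
z [-0.622  0.135 -0.772] y [ 0.214  0.977 -0.002]
```

View pics/grip.png

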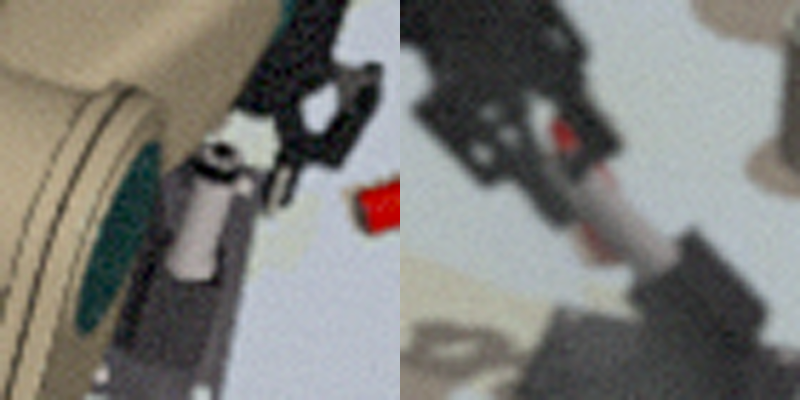

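The torch barrel sits between the fingers in both views (left crop (195,240), right crop (620,220)), well aligned. I'll finish the tilt, move in and close.

>>> move_arm([
  [0.58,2.7,0,-0.01,0.001,-0.014,0.06],
  [0.57,2.7,0,-0.0098,0.001,-0.0136,0.06],
  [0,0,0,0,0,0,0.06],
  [0,0,0,0,0,0,0.03],
  [0,0,0,0,0,0,0.01],
])

```text
clock: 12.3
eef_pos: [505.9, -280.6, 87.0]
tool_rot: [-3.134, -0.778, 2.923]
force: [0.4, -1.2, 0.6]
width: 31.9
gripper_force: 0.0
```

>>> move_arm([
  [0,0,0,0,0,0,0.0],
  [0,0,0,0,0,0,0.0],
  [0,0,0,0,0,0,0.0],
  [0,0,0,0,0,0,0.0],
])

```text
clock: 12.7
eef_pos: [505.8, -280.4, 86.9]
tool_rot: [-3.134, -0.779, 2.923]
force: [5.3, 0.1, 6.4]
width: 22.1
gripper_force: 58.6
```

Run:
```python
from h import *
s=telemetry.read_state(); print(s['eef_pos'].round(1),s['force'].round(1),s['torque'].round(2),s['qpos'].round(2)); M=R.from_euler('xyz',s['tool_rot']).as_matrix(); print('z',M[:,2].round(3),'y',M[:,1].round(3))
```

```text
[ 505.8 -280.4   86.9] [5.3 0.1 6.4] [-0.03 -0.51 -0.13] [ 0.26  1.17  0.3   1.07 -0.08  1.68  1.87]
z [-0.687  0.145 -0.712] y [ 0.212  0.977 -0.006]
```

>>> move_arm([
  [0,0,0,0.007,-0.0014,0.007,0.0],
  [0,0,0,0.0105,-0.0021,0.0106,0.0],
  [0,0,0,0.0105,-0.0021,0.0106,0.0],
  [0,0,0,0.0105,-0.0021,0.0106,0.0],
  [0,0,0,0,0,0,0.0],
])

```text
clock: 13.2
eef_pos: [543.9, -288.1, 125.1]
tool_rot: [-3.134, -0.78, 2.923]
force: [-0.6, 0.3, 0.0]
width: 21.6
gripper_force: 58.7
```

>>> move_arm([
  [0,0,0,0.0105,-0.0021,0.0106,0.0],
  [0,0,0,0.009,-0.0019,0.0095,0.0],
  [0,0,0,0,0,0,0.0],
])

```text
clock: 13.5
eef_pos: [563.1, -292.1, 144.2]
tool_rot: [-3.134, -0.78, 2.923]
force: [-0.0, 0.7, -1.9]
width: 21.4
gripper_force: 58.8
```

>>> move_arm([
  [0,0,0,0,0,0.025,0.0],
  [-0.6,-2.7,0,0,0,0.04,0.0],
  [-1.18,-5.45,0,0,0,0.04,0.0],
  [-1.18,-5.45,0,-0.01,0.02,0.042,0.0],
  [-1.18,-5.45,0,-0.016,0.038,0,0.0],
])

```text
clock: 14.0
eef_pos: [537.0, -237.8, 295.3]
tool_rot: [-3.131, -0.428, 2.917]
force: [1.7, -0.7, 0.4]
width: 22.1
gripper_force: 58.9
```

>>> move_arm([
  [-1.18,-5.45,0,-0.016,0.038,0,0.0],
  [-1.18,-5.45,0,-0.016,0.038,0,0.0],
  [-1.18,-5.45,0,-0.016,0.038,0,0.0],
  [-1.18,-5.45,0,-0.016,0.038,0,0.0],
  [-0.6,-2.7,0,-0.016,0.038,0,0.0],
])

```text
clock: 14.5
eef_pos: [452.4, -42.2, 290.7]
tool_rot: [-3.139, -0.003, 2.924]
force: [0.3, 0.9, -2.0]
width: 21.7
gripper_force: 58.8
```

>>> move_arm([
  [0,0,0,-0.01,0.03,0,0.0],
  [0,0,0,-0.005,0.02,0,0.0],
  [0,0,0,0,0,0,0.0],
  [0,0,0,0,0,0,0.0],
])

```text
clock: 14.9
eef_pos: [440.3, 5.9, 290.8]
tool_rot: [-3.137, -0.005, 2.925]
force: [-1.1, -0.5, -2.0]
width: 21.6
gripper_force: 58.9
```

```bash
cat > meas.py <<'E'
from h import *
import sys
tag=sys.argv[1]
s=telemetry.read_state(); p=s['eef_pos']; print(p.round(1),s['force'].round(1),s['qpos'].round(2)); M=R.from_euler('xyz',s['tool_rot']).as_matrix(); print('z',M[:,2].round(4))
o=np.zeros((600,800,3),np.uint8)
for i,n in enumerate(('top','side')):
    im,d=eyes.get_image(n); P=cloud(n,d,np.ones(d.shape,bool))
    Q=P[(np.hypot(P[:,0]-p[0],P[:,1]-p[1])<30)&(P[:,2]>p[2]-90)&(P[:,2]<p[2]-2)]
    if len(Q): print(n,len(Q),'zmin',np.percentile(Q[:,2],[1,3,10]).round(1))
    for z in range(int(p[2])-75,int(p[2])-5,10):
        k=Q[abs(Q[:,2]-z)<5]
        if len(k)>3: print('  ',z,k.mean(0).round(1),(k[:,0].max()-k[:,0].min()).round(1),((k[:,0].max()+k[:,0].min())/2).round(1),len(k))
    for k in('torch_lens','bowl_top'):
        for x in finder.pinpoint(n,k)[:4]: print(n,k,round(x['confidence'],2),c2w(n,x['location']).round(0))
    u,v=w2p(n,(p[0],p[1],p[2]-60))[0].astype(int)
    o[:,400*i:400*i+400]=cv2.resize(im[v-60:v+60,u-40:u+40],(400,600),interpolation=cv2.INTER_CUBIC)
cv2.imwrite(f'pics/{tag}.png',cv2.convertScaleAbs(o,alpha=1.3))
E
python3 meas.py fin1
```

```text
[440.3   5.9 290.8] [-1.1 -0.5 -2. ] [-0.3   0.26  0.28  1.99 -0.09  0.91  1.38]
z [-0.0059 -0.003  -1.    ]
top torch_lens 0.83 [ 328. -290.   17.]
top torch_lens 0.66 [ 522. -383.   14.]
top bowl_top 0.94 [442.   7. 142.]
side 363 zmin [214.5 215.7 221.6]
   215 [438.7  17.3 216.6] 26.8 437.8 29
   225 [436.3  18.3 225.2] 26.8 436.1 48
   235 [436.7  18.4 235.4] 26.5 436.8 45
   245 [438.1  18.6 245.1] 26.4 437.5 46
   255 [437.8  17.8 254.8] 28.2 437.2 51
   265 [437.4  17.9 265.2] 28.3 437.8 52
   275 [437.9  17.2 275.4] 27.5 438.4 67
side torch_lens 0.81 [433.   3. 211.]
side torch_lens 0.79 [ 327. -293.   15.]
side torch_lens 0.45 [ 515. -381.   11.]
side bowl_top 0.98 [440.   8. 139.]
```

View pics/fin1.png

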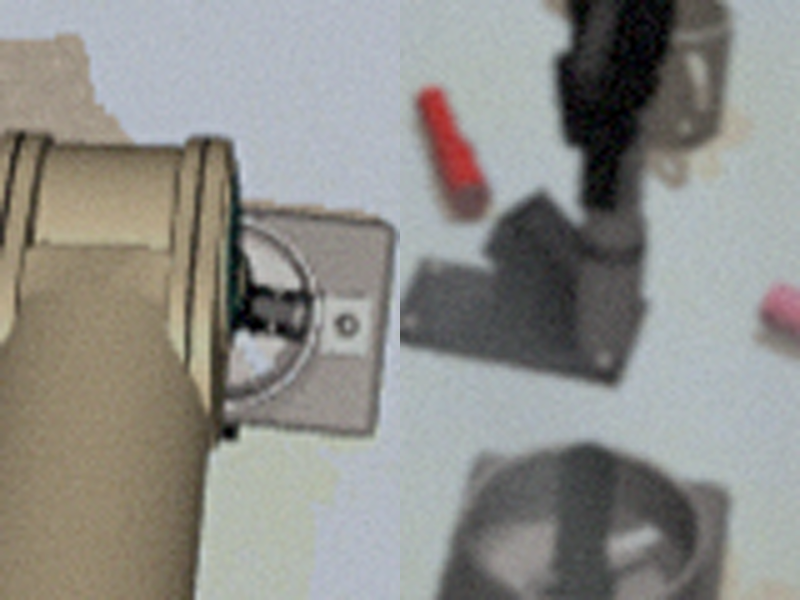

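The torch is held vertical, lens down, above the bowl (right crop: torch at (612,260), hub at (585,460)). I'll lower it 22 mm with a small centring shift.

>>> move_arm([
  [0,0,0,0.0027,0.0015,-0.008,0.0],
  [0,0,0,0,0,-0.008,0.0],
  [0,0,0,0,0,-0.006,0.0],
  [0,0,0,0,0,0,0.0],
  [0,0,0,0,0,0,0.0],
])

```text
clock: 15.7
eef_pos: [444.0, 7.7, 268.9]
tool_rot: [-3.138, -0.005, 2.924]
force: [0.4, -0.3, -1.9]
width: 21.3
gripper_force: 58.9
```

```bash
python3 meas.py fin2
```

```text
[444.    7.7 268.9] [ 0.4 -0.3 -1.9] [-0.29  0.3   0.27  2.01 -0.1   0.85  1.39]
z [-0.0056 -0.0027 -1.    ]
top torch_lens 0.67 [ 522. -381.   14.]
top torch_lens 0.59 [ 327. -288.   17.]
top torch_lens 0.23 [686. 197.  -3.]
top bowl_top 0.84 [441.  10. 145.]
side 342 zmin [193.3 194.8 200.8]
   193 [440.1  20.7 195. ] 27.1 440.7 23
   203 [439.8  21.6 203.2] 26.6 439.2 43
   213 [440.8  21.2 213. ] 26.9 439.6 47
   223 [440.1  21.  223. ] 26.7 440.3 42
   233 [441.   21.5 233.3] 26.7 440.9 52
   243 [441.1  20.2 243.3] 28.5 440.7 48
   253 [440.3  20.3 253.4] 28.3 441.0 62
side torch_lens 0.76 [438.   8. 191.]
side torch_lens 0.67 [ 330. -291.   13.]
side torch_lens 0.44 [ 517. -381.   13.]
side bowl_top 0.72 [443.   9. 146.]
```

View pics/fin2.png

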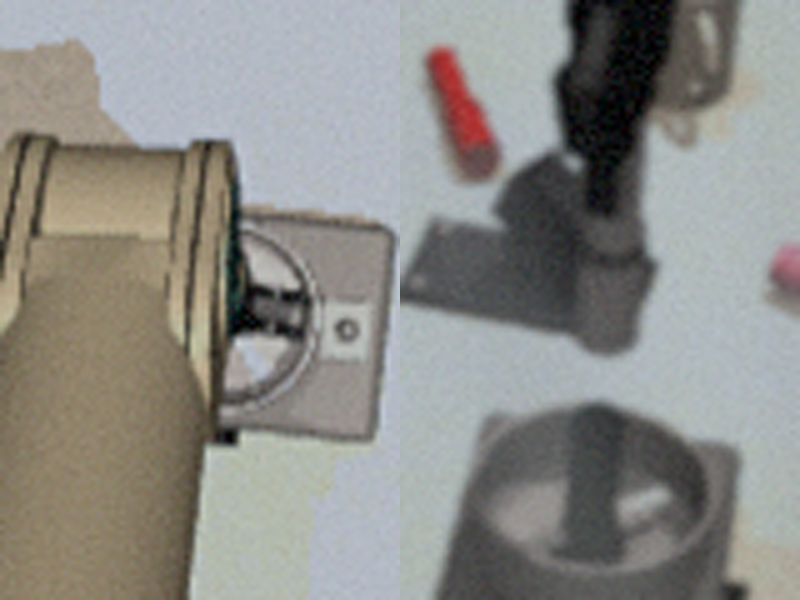

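The torch hangs straight down, lens at right crop (607,345), centred over the hub top at (600,410), with a gap of about 50 mm. I'm handing in.

```bash
python3 -c "
from h import *
print(ctrl.finish_job())"
```

```text
the job is handed in; nothing more can be done
None
```

The bowl is fully home on its base with both pegs through the ears and released. The aluminium torch is held lens down, about 5 cm above the middle of the hub, and the job is handed in.

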